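# Third hand: hold the front rail on a bead tray for pinning

## Robot

A 6-joint arm with a two-finger parallel gripper is mounted at the origin on the work surface. World frame = base frame: x ahead of the robot, y to its left, z up, the work surface at z = 0. Lengths are in mm, angles in rad, forces in N, time in s.
With the tool pointing down it reaches from about 375 to 925 mm from the base axis. Payload 5.7 kg.
Tool frame: the origin (TCP) lies on the centre line of the jaws, within the pads' length; the fingertips stand r.tcp_to_tips ahead of it and the grasp point (between the pads) lies 2 mm behind it (r.tcp_to_tips is the distance from the TCP to the fingertips, in mm); z points along the fingers, y is the direction in which the jaws open and shut (so a half turn about z gives the same grasp; the last joint's range is limited). The gripper opens to 85 mm and grips with 20 to 120 N. Pads are 22 mm wide; open, the fingers measure 114 mm over their backs; the gripper's body (76 mm by 85 mm) begins 54 mm behind the grasp point. The pads swing forward as they close: fully open they stand 13 mm farther back than shut.
Start: joints at [-1.259, 0.359, 1.51, -0, 1.272, -0.115], TCP at [248.358, -546.154, 248.267] pointing down, gripper open.
Joint ranges: [-2.97, 2.97], [-1.01, 2.36], [0.21, 2.38], [-0.96, 4.11], [0.2, 2.71], [-2.98, 2.98]. Speed limits (rad/s): [2.39, 2.39, 3.14, 3.14, 3.14, 3.14].

## Interface

Orientations are given as a unit quaternion [x, y, z, w].
In Python, from plant import status, eyes, workorder, r gives the robot as it stands.
- The arm moves only by the tool play_rows, never from a script. Its arguments are lists of equal length, an entry for each row: "dp": the shift along the tool's x, y, z in m, a list of three; "turn": the turn, a rotation vector about the tool's x, y, z in degrees, a list of three; "jaw": the finger opening in m, from 0 to 0.0854. A call has 1 to 5 rows; each row shifts and turns the commanded pose from where the row before left it, along the tool's axes as they then stand; what a row does not reach is not made up. A row lasts 1/12 s, in which the tool goes at most 41.7 mm and 7.16 degrees, less where a joint would pass 70% of its speed; a pose out of reach is approached as far as the arm can. A call is refused whole if a number of a shift passes 0.0417 or a number of a turn 7.16, either way. A call with a gripper value outside its range is refused whole. The fingers move at their own pace and stop on an object; the grip force is fixed at half the most. Time passes only in rows, so rows that do not move let the fingers close. It gives the time, the measured TCP pose, the force and the opening at its end, in the units of the state.
- status.observe(): the state, without advancing time (a new reading comes with each control period).
- eyes.camera(name): name is "scene" or "top" or "wrist"; returns (picture, depth): 480x640x3 uint8, red, green, blue; 480x640 float32, mm along the optical axis (not along the pixel's ray), 0 where there is no reading.
- eyes.camera_model(name): a dict with "vertical_fov" (degrees; the focal length in pixels is half the picture's height over the tangent of half this angle, whatever the lens; pixels are square), "cx", "cy" (the principal point, pixels), "xyz" and "rotation" of the camera in the world. Camera axes: x right, y up, looking along -z (the intrinsics and any distortion apply to the point x, -y, -z); pixel columns grow to the right and rows downward; lengths in mm; the calibration is good to about 2 mm. A picture is of the moment at which its call begins: read the wrist's pose just before it. camera_model takes no time and is no camera call; for the wrist camera it gives the pose at the moment of the call.
- workorder.finish_job(): hands the job in, once; it reports no verdict.
The state is a dict: "time_s": time; "q": joint angles; "joint_vel": joint speeds; "joint_torque": joint torques, N m; "tcp_pos": TCP position; "eef_rot": TCP orientation; "wrist_force": force on the tool from outside, world axes, zero at the start; "torque": the same for the moment, N m; "finger_gap": finger opening in mm.
Only numpy, scipy, OpenCV 4.12 (cv2) and the standard library are available. Lean on these libraries where they do the work, as an engineer would, in place of code of your own. Each camera call takes 0.05 s, during which the arm holds its last target.

## Task

Pick up the beaded front rail and stand it on the jig's plywood board across the open front of the wooden bead tray, beads facing out, with its ends and top edge flush with the tray's sides. Push it against the ends of the tray's sides, so that the sprung tray slides back until its brass pointer stands in the green zone and never reaches the red, and keep it steady there for three seconds so that I can pin it. Do not let go: finish while still holding it pressed in the green, and leave the short slat, hammer, bowl and basket where they are.

Things in the scene. Friction and masses are not known exactly. Their poses are not given: they have to be found in the camera images.
- rail_mid (a point): Centre (half-way up) of the loose front rail: brown wooden bar 150 mm long (own y), 16 mm thick (x), 45 mm tall (z), 50 to 100 g, standing on its long edge on the table. Its -x face carries 8 coloured half beads; its plain +x face goes against the tray. Grip it across the thickness in its middle 50 mm, which has no beads.
- rail_face (a point): Middle of the rail's beaded outer (-x) face, 8 mm from rail_mid, same axes. It starts facing roughly towards the robot. The beads stand 5 mm proud at mid height, in two groups 25 to 71 mm either side of the middle.
- jig: Fixed jig: plywood board 18 mm thick (its top is the bed), x -80 to 260 mm, y +-115 mm. Origin at the table below the middle of the resting tray's open front; x, the pressing direction, points into the tray; y left, z up. The bed is clear from x = -80 mm to the tray: the rail stands there. Guides 26 mm high at |y| 80 to 106, x 50 to 190 mm; a block 45 mm high behind the tray.
- tray_front (a point): Brown wooden tray on the bed, 150 mm wide (y), 150 deep (x), 45 tall: walls 12 mm thick left, right and back, floor top 4 mm above the bed, no front wall. This point: bed level, middle of the open front, in the plane of the side walls' ends; axes as the jig. A well-placed rail has rail_mid at x -8, y 0, z 22.5 mm here. Empty inside for 90 mm behind the front: a finger fits. Joint tray moves it.
- tray (a joint): How far (m) the tray is pushed back along the jig's +x against its springs: 0 at rest, end stop 0.030. The springs push back with 4 N at 0 plus 0.5 N per mm. A brass pointer on the tray's left side moves over a scale on the left guide: white 0 to 6 mm, green 6 to 18 mm (7 to 13 N), white 18 to 24 mm, red from 24 mm.
- slat_mid (a point): Bystander: the centre of a short plain pale divider slat with no beads, 90 mm long (y), 16 mm thick (x), 45 mm tall, standing on edge on the table; it may stand nearer or farther than the rail.
- bowl: Bystander: round steel bowl of beads, 132 mm across the rim, 45 mm high; origin under its middle.
- basket: Bystander: small woven basket, 86 mm across, 90 mm high; origin under its middle.
- hammer: Bystander: a hammer 220 mm long lying along its own x on the table.
Mind the look-alikes: they are no part of the job. Of the things shaped like the part that bears rail_mid, the wooden one is meant.

How it is judged (in metres and radians):
On the way, in this order (a step that is already met when the one before it is completed fails the run):
1. the rail has been brought to the open front of the tray (horizontal distance between rail_mid and tray_front below 0.1 m).
2. the rail is held square and flush against the tray's side ends, beads out, with the pointer in the green zone, steadily for 3 s (value of joint tray between 0.0045 and 0.0195 m and velocity of joint tray between -0.01 and 0.01 m/s and contact force between rail and tray between 4 and 17 N and x of rail_mid in the frame of tray_front between -0.014 and -0.003 m and y of rail_mid in the frame of tray_front between -0.007 and 0.007 m and z of rail_mid in the frame of tray_front between 0.0175 and 0.0275 m and x of rail_face in the frame of tray_front below -0.011 m and angle between rail_mid's own z axis and vertical below 0.09 rad and angle between the x axis of rail_mid and the x axis of tray_front, either way round below 0.07 rad and contact force between the fingers and rail above 1 N), for 3 s.
At the end, for the whole second after the job is handed in: The robot still presses the upright rail, beads out, on the tray's side ends: tray pushed back 6 to 18 mm (1.5 mm slack) and still, contact 4 to 17 N, rail's ends within 7 mm and height within 5 mm of flush, square to 0.07 rad, upright to 0.09 rad (all of step 2); the arm keeps its last pose, push and grip.
It fails at once if the tray was pushed into the red (24 mm, 1 mm tolerance) (value of joint tray above 0.025 m).
It fails at once if the steel bead bowl was moved (more than 25 mm) (distance of bowl from where it was at the start of the episode above 0.025 m).
It fails at once if the woven basket was moved (more than 25 mm) (distance of basket from where it was at the start of the episode above 0.025 m).
It fails at once if the short slat was moved (more than 25 mm) (distance of slat_mid from where it was at the start of the episode above 0.025 m).
It fails at once if the hammer was moved (more than 25 mm) (distance of hammer from where it was at the start of the episode above 0.025 m).
It also fails if it takes over 48 s, if anything falls off the work surface, if the arm or the gripper's body presses on something with over 40 N, if the wrist force passes 120 N, or if a joint passes its speed limit or range.

## Working session

There is one attempt and no reset: what is moved stays moved. The work goes in short steps, Python scripts to look and compute and a tool call to move; the robot and the scene stay as the last step left them, time stands still between calls to the robot, and variables do not carry over. Pictures are saved under pics/ and viewed, and the job is handed in when it is done.

Besides the shell and the picture viewer there is one more tool, called by a JSON object that holds its "fn" and its "kwargs", one argument or row to a line. play_rows: Moves the arm, as the interface text tells. Its arguments: {"type":"object","properties":{"dp":{"type":"array"},"turn":{"type":"array"},"jaw":{"type":"array"}},"required":["dp","turn","jaw"]}

```bash
ls; mkdir -p pics; cat > h.py <<'E'
import numpy as np, cv2
from plant import status, eyes, workorder, r
from scipy.spatial.transform import Rotation as R
def save(name,fn):
    m=eyes.camera_model(name)
    p,d=eyes.camera(name)
    cv2.imwrite(f'pics/{fn}.png',p[:,:,::-1]); np.savez(f'pics/{fn}.npz',p=p,d=d,m=np.array(m,dtype=object)); return p,d,m
def load(fn):
    z=np.load(f'pics/{fn}.npz',allow_pickle=True); return z['p'],z['d'],z['m'].item()
def rot(m):
    a=np.array(m['rotation'],float)
    return a.reshape(3,3) if a.size==9 else R.from_quat(a).as_matrix()
def w(fn,u,v,z=None):
    """pixel->world by depth or plane z"""
    p,d,m=load(fn); f=240/np.tan(np.radians(m['vertical_fov'])/2)
    ray=np.array([(u-m['cx'])/f,-(v-m['cy'])/f,-1.]); Rm=rot(m); c=np.array(m['xyz'])
    dw=Rm@ray
    if z is not None: return c+dw*(z-c[2])/dw[2]
    dd=d[int(round(v)),int(round(u))]
    return c+dw*dd
def cloud(fn):
    p,d,m=load(fn); f=240/np.tan(np.radians(m['vertical_fov'])/2)
    v,u=np.mgrid[0:480,0:640]
    ray=np.stack([(u-m['cx'])/f,-(v-m['cy'])/f,-np.ones(u.shape)],-1)
    return np.array(m['xyz'])+(ray*d[...,None])@rot(m).T
E
python3 - <<'E'
from h import *
s=status.observe(); print(s, r.tcp_to_tips)
for n in ['scene','top','wrist']:
    p,d,m=save(n,n+'0'); print(n,m)
print(status.observe()['time_s'])
E
```

```text
pics
{'time_s': 0.0, 'q': array([-1.25909674e+00,  3.59531354e-01,  1.51146980e+00,  8.06300732e-06,
        1.27249134e+00, -1.15123240e-01]), 'joint_vel': array([ 7.91426162e-05,  4.41881986e-05, -1.64685546e-03,  1.75968560e-04,
        1.34796747e-03,  1.25713495e-04]), 'joint_torque': array([-1.86000500e-03, -5.27627957e+01, -2.78619647e+01,  8.00312819e-06,
        1.32974572e-02,  4.23919545e-06]), 'tcp_pos': array([ 248.16543569, -545.54026358,  247.42365043]), 'eef_rot': array([ 9.77313893e-01,  2.11793891e-01, -8.93818600e-05, -9.45712831e-04]), 'wrist_force': array([ 0.15495671, -0.28744767,  0.48207086]), 'torque': array([-0.00938263,  0.02598844, -0.042465  ]), 'finger_gap': 85.22972691060814} 17.0
scene {'vertical_fov': 57.8509484595994, 'cx': 323.7770679541497, 'cy': 246.29939685922082, 'xyz': array([1364.1058647 ,  -25.19139769,  685.20600485]), 'rotation': array([0.33734934, 0.32008301, 0.62680071, 0.6251905 ])}
top {'vertical_fov': 44.74335653246979, 'cx': 316.5868261726719, 'cy': 246.65624190778888, 'xyz': array([ 369.03440644,    6.30472232, 1405.88564869]), 'rotation': array([ 0.02897705, -0.03234068, -0.7022043 ,  0.71065008])}
wrist {'vertical_fov': 68.357750138225, 'cx': 318.4993877589189, 'cy': 237.26014321836504, 'xyz': array([ 310.57240027, -517.64587725,  373.06676313]), 'rotation': array([-0.11316303,  0.07454567, -0.5358126 ,  0.83339183])}
0.15
```

View pics/scene0.png

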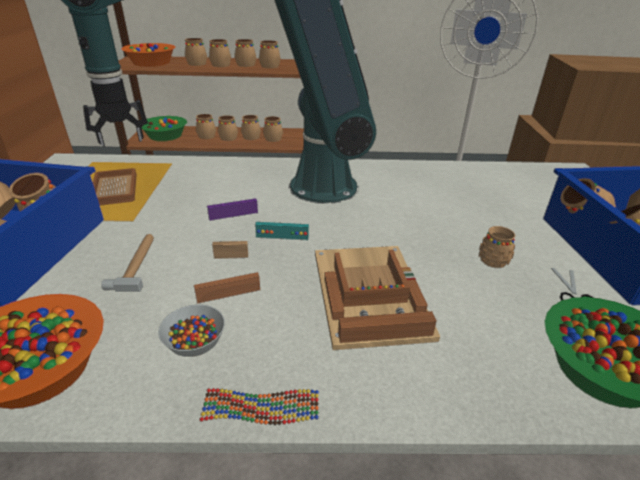

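View pics/top0.png

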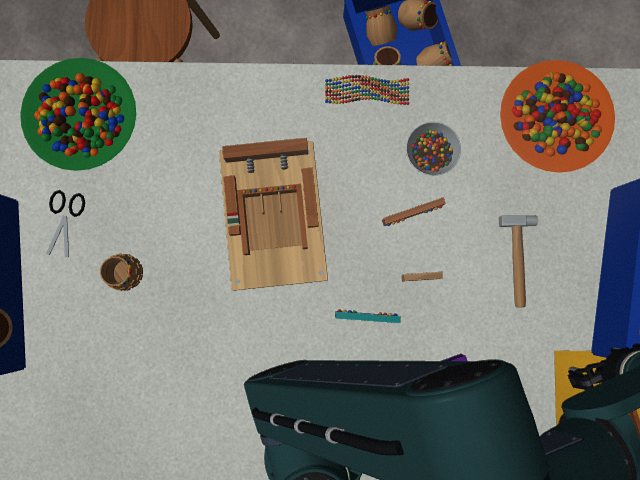

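View pics/wrist0.png

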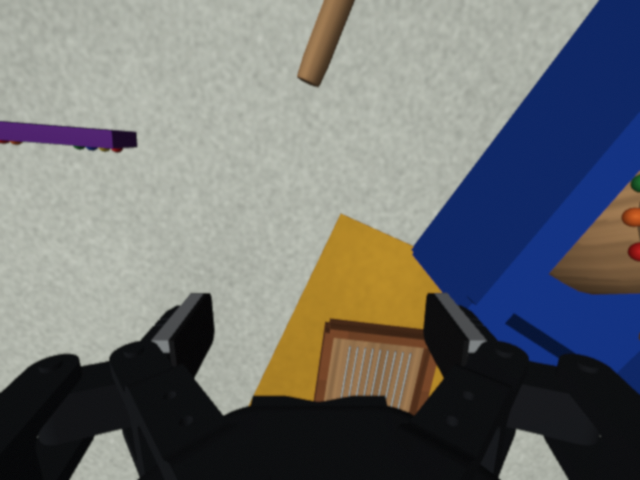

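Candidates for the rail, in top-image pixels:
- brown wooden bar (414,211)
- teal beaded bar (368,316)
- purple bar (455,358)
- short pale slat (422,276)

The scene view shows the brown one at (227,287), teal (282,230), purple (232,209) and the slat (230,249). The wooden beaded one is top (414,211), which I'll check in a crop.

```bash
python3 - <<'E'
from h import *
p,d,m=load('top0')
a=cv2.resize(p[190:235,370:460],None,fx=8,fy=8,interpolation=cv2.INTER_CUBIC)
b=cv2.resize(p[130:300,210:340],None,fx=4.5,fy=4.5,interpolation=cv2.INTER_CUBIC)
cv2.imwrite('pics/rc.png',a[:,:,::-1]);cv2.imwrite('pics/jc.png',cv2.resize(b,None,fx=.78,fy=.78)[:,:,::-1])
print(b.shape)
E
```

```text
(765, 585, 3)
```

View pics/rc.png

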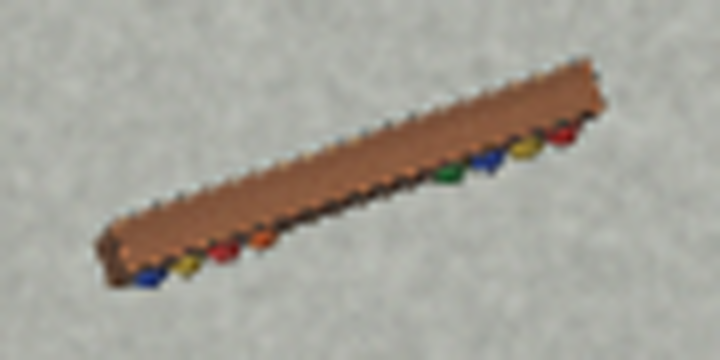

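View pics/jc.png

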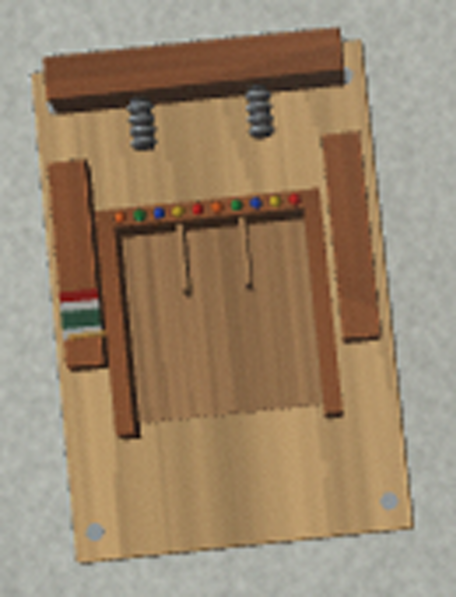

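```bash
python3 - <<'E'
from h import *
P=cloud('top0')
for nm,(u0,u1,v0,v1),z0,z1 in [('rail',(375,455,190,232),38,52),('slat',(395,450,265,290),38,52)]:
    q=P[v0:v1,u0:u1].reshape(-1,3); k=(q[:,2]>z0)&(q[:,2]<z1); q=q[k]
    print(nm,k.sum(),q[:,2].mean(), cv2.minAreaRect(q[:,:2].astype(np.float32)), q.mean(0))
# corner picks
cs=[(112,222),(590,60),(603,105),(125,270)]
print('rail corners',[w('top0',370+x/8-.44,190+y/8-.44,45).round(1) for x,y in cs])
def J(x,y): return (210+x/3.51-.36,130+y/3.51-.36)
zt=18+45
for nm,x,y,z in [('tray L end outer',117,437,63),('L end inner',139,437,63),('R end inner',326,416,63),('R end outer',343,413,63),('board BL',80,562,18),('board BR',412,525,18),('back L',95,213,63),('back R',318,190,63),('board TL',35,73,18)]:
    u,v=J(x,y); print(nm,w('top0',u,v,z).round(1), w('top0',u,v).round(1))
for nm,u,v in [('bowl',433,149),('basket',122,272),('hammer',518,262),('tray wall',240,235),('bed',280,270),('table',350,250)]: print(nm,w('top0',u,v).round(1))
E
```

```text
rail 434 44.97703953269916 ((576.4802856445312, -228.41920471191406), (16.37268829345703, 151.27752685546875), 19.770004272460938) [ 576.50178144 -228.77215656   44.97703953]
slat 268 44.86871292017005 ((422.2472839355469, -248.8416748046875), (16.101102828979492, 90.39923858642578), 4.6728105545043945) [ 422.0843045  -248.43315302   44.86871292]
rail corners [array([ 558.7, -156.3,   45. ]), array([ 608.7, -297.5,   45. ]), array([ 595.3, -301.3,   45. ]), array([ 544.5, -160.2,   45. ])]
tray L end outer [466.4 170.3  63. ] [469.7 175.7  18.1]
L end inner [466.6 155.8  63. ] [469.3 160.   25.6]
R end inner [482.   33.1  63. ] [484.   33.6  38.7]
R end outer [484.1  21.9  63. ] [484.7  22.   55.4]
board BL [384.7 198.8  18. ] [384.9 201.2   1.1]
board BR [412.4 -25.3  18. ] [412.4 -25.4  16.2]
back L [615.3 188.2  63. ] [615.4 188.3  62.6]
back R [632.7  40.5  63. ] [632.4  40.4  64.1]
board TL [720.8 238.   18. ] [724.4 240.4   3.7]
bowl [ 724.5 -274.1   43.2]
basket [424.2 465.9   6.2]
hammer [ 458.3 -477.8   27.1]
tray wall [515.1 183.3  22.3]
bed [433.   86.9  17.1]
table [484.5 -80.8  -3.3]
```

```bash
python3 - <<'E'
from h import *
P=cloud('top0'); p,d,m=load('top0')
sub=(slice(130,300),slice(212,335))
q=P[sub].reshape(-1,3)
bd=q[q[:,2]>8]; print('board',cv2.minAreaRect(bd[:,:2].astype(np.float32)))
# tray: z 55..70, x<650 
t=q[(q[:,2]>56)&(q[:,2]<70)]; 
th=np.radians(6.8)
ax=np.array([np.cos(th),np.sin(th)]); ay=np.array([-np.sin(th),np.cos(th)])
o=np.array([475.,96.])
X=(t[:,:2]-o)@ax; Y=(t[:,:2]-o)@ay
k=(X<158)&(abs(Y)<85)
print(len(t),k.sum(),cv2.minAreaRect(t[k][:,:2].astype(np.float32)))
X=X[k];Y=Y[k]
for s in (1,-1):
    kk=(s*Y>55)&(X<130)
    print(s,'wall Y',Y[kk].min(),Y[kk].max(),'X min',np.sort(X[kk])[:6].round(1), 'fit dY/dX',np.polyfit(X[kk],Y[kk],1))
kk=(X>130); print(np.polyfit(Y[kk],X[kk],1),X[kk].min(),X[kk].max())
print(t[k][:,2].mean())
g=q[(q[:,2]>38)&(q[:,2]<50)]
E
```

```text
board ((565.9845581054688, 112.61845397949219), (404.5430603027344, 278.3377380371094), 0.7471681237220764)
2073 975 ((551.3256225585938, 106.88441467285156), (151.28555297851562, 152.25270080566406), 6.761972904205322)
1 wall Y 63.04057688176881 77.90038475001951 X min [1.5 1.7 2.  2.8 2.8 4.2] fit dY/dX [-9.81501129e-04  6.93852411e+01]
-1 wall Y -74.38196396426561 -62.341610551194464 X min [1.5 1.6 1.7 1.8 2.4 3.2] fit dY/dX [-2.32608739e-03 -6.81521332e+01]
[2.27000686e-03 1.43897616e+02] 130.66553910998897 152.75930964516738
63.11821740056485
```

The close crop shows the brown bar with 8 beads on its lower side (towards the robot) and the bare middle. It is the rail, at about (576.5,-228.4) with yaw 19.7°. The tray front is at about (476,97) with yaw 6.7°. I'll turn first, then shift.

{"fn": "play_rows", "kwargs": {
  "dp": [
    [0,0,0],
    [0,0,0],
    [0,0,0],
    [0,0,0],
    [0,0,0]
  ],
  "turn": [
    [0,0,-7.1],
    [0,0,-7.1],
    [0,0,-7.1],
    [0,0,-7.1],
    [0,0,-7.1]
  ],
  "jaw": [0.085,0.085,0.085,0.085,0.085]
}}

```text
time_s: 0.57
tcp_pos: [248.3, -545.9, 247.9]
eef_rot: [0.865, 0.502, 0.0, -0.0]
wrist_force: [0.6, -0.4, -0.3]
finger_gap: 85.3
```

{"fn": "play_rows", "kwargs": {
  "dp": [
    [0,0,0],
    [0,0,0],
    [0,0,0],
    [0,0,0],
    [0,0,0]
  ],
  "turn": [
    [0,0,-7.1],
    [0,0,-7.1],
    [0,0,-7.1],
    [0,0,-7.1],
    [0,0,-7.1]
  ],
  "jaw": [0.085,0.085,0.085,0.085,0.085]
}}

```text
time_s: 0.98
tcp_pos: [248.3, -545.9, 247.9]
eef_rot: [0.67, 0.742, 0.0, -0.0]
wrist_force: [-0.0, 0.0, -0.7]
finger_gap: 84.9
```

{"fn": "play_rows", "kwargs": {
  "dp": [
    [0,0,0],
    [0,0,0],
    [0,0,0]
  ],
  "turn": [
    [0,0,-7.1],
    [0,0,-7.1],
    [0,0,0]
  ],
  "jaw": [0.085,0.085,0.085]
}}

```text
time_s: 1.23
tcp_pos: [248.3, -545.9, 247.9]
eef_rot: [0.574, 0.819, 0.0, -0.0]
wrist_force: [0.6, 0.4, 0.6]
finger_gap: 85.0
```

```bash
cat >> h.py <<'E'
def go(target,yaw=None):
    """print shift in tool axes (mm) and turn about tool z (deg) to target; yaw = world yaw of tool y"""
    s=status.observe(); Rm=R.from_quat(s['eef_rot']).as_matrix(); p=np.array(s['tcp_pos'])
    y=np.degrees(np.arctan2(Rm[1,1],Rm[0,1]))
    print('t',round(s['time_s'],2),'tcp',p.round(1),'yaw_y',round(y,2),'tilt',Rm[:2,2].round(4),'F',s['wrist_force'].round(2),'gap',round(s['finger_gap'],1))
    if target is not None: print('tool shift mm',(Rm.T@(np.array(target)-p)).round(1), 'tool turn z', None if yaw is None else round(-(yaw-y),2))
E
python3 -c "
from h import *
go([576.5,-228.4,150],19.7)"
```

```text
t 1.23 tcp [ 248.3 -545.9  247.9] yaw_y 19.91 tilt [-0.0003  0.0008] F [0.61 0.44 0.6 ] gap 85.0
tool shift mm [186.7 416.7  98.1] tool turn z 0.21
```

{"fn": "play_rows", "kwargs": {
  "dp": [
    [0.0155,0.0347,0],
    [0.0155,0.0347,0],
    [0.0155,0.0347,0],
    [0.0155,0.0347,0],
    [0.0155,0.0347,0]
  ],
  "turn": [
    [0,0,0],
    [0,0,0],
    [0,0,0],
    [0,0,0],
    [0,0,0]
  ],
  "jaw": [0.085,0.085,0.085,0.085,0.085]
}}

```text
time_s: 1.65
tcp_pos: [386.5, -413.4, 248.1]
eef_rot: [0.578, 0.816, 0.0, -0.0]
wrist_force: [-0.1, -0.5, 0.2]
finger_gap: 85.0
```

{"fn": "play_rows", "kwargs": {
  "dp": [
    [0.0155,0.0347,0.012],
    [0.0155,0.0347,0.012],
    [0.0155,0.0347,0.012],
    [0.0155,0.0347,0.012],
    [0.0155,0.0347,0.012]
  ],
  "turn": [
    [0,0,0],
    [0,0,0],
    [0,0,0],
    [0,0,0],
    [0,0,0]
  ],
  "jaw": [0.085,0.085,0.085,0.085,0.085]
}}

```text
time_s: 2.07
tcp_pos: [524.1, -281.9, 187.7]
eef_rot: [0.578, 0.816, 0.0, -0.0]
wrist_force: [-0.1, -1.3, 0.5]
finger_gap: 85.3
```

{"fn": "play_rows", "kwargs": {
  "dp": [
    [0.0155,0.0347,0.012],
    [0.0155,0.0347,0.012],
    [0,0,0.014],
    [0,0,0]
  ],
  "turn": [
    [0,0,0],
    [0,0,0.2],
    [0,0,0],
    [0,0,0]
  ],
  "jaw": [0.085,0.085,0.085,0.085]
}}

```text
time_s: 2.4
tcp_pos: [577.6, -228.2, 147.3]
eef_rot: [0.578, 0.816, -0.0, -0.002]
wrist_force: [-0.9, -0.4, -0.9]
finger_gap: 85.2
```

```bash
python3 -c "
from h import *
go([576.5,-228.4,150],19.7)
save('wrist','w1')
P=cloud('w1'); q=P.reshape(-1,3); k=(q[:,2]>40)&(q[:,2]<50)&(abs(q[:,0]-576)<60)&(abs(q[:,1]+228)<100)
print(k.sum(),q[k].mean(0),cv2.minAreaRect(q[k][:,:2].astype(np.float32)))"
```

```text
t 2.4 tcp [ 577.6 -228.2  147.3] yaw_y 19.45 tilt [-0.0042  0.0024] F [-0.86 -0.4  -0.94] gap 85.2
tool shift mm [ 0.2 -1.1 -2.7] tool turn z -0.25
5147 [ 574.74251505 -223.87606068   44.86370798] ((576.7576904296875, -230.03369140625), (15.898317337036133, 150.49227905273438), 19.906213760375977)
```

View pics/w1.png

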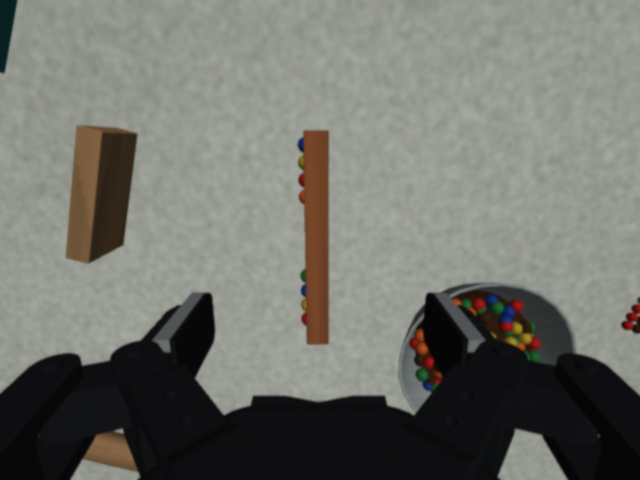

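The wrist view shows the rail at columns 304–328, rows 131–344, with beads on the left. The slat sits at (95,195) and the bowl at (485,360), both clear of the fingers. I'm descending.

{"fn": "play_rows", "kwargs": {
  "dp": [
    [0.0013,-0.0012,0.025],
    [0,0,0.025],
    [0,0,0.025],
    [0,0,0.02],
    [0,0,0.015]
  ],
  "turn": [
    [0,0,-0.3],
    [0,0,0],
    [0,0,0],
    [0,0,0],
    [0,0,0]
  ],
  "jaw": [0.085,0.085,0.085,0.085,0.085]
}}

```text
time_s: 2.87
tcp_pos: [575.0, -231.3, 39.5]
eef_rot: [0.577, 0.817, -0.0, -0.001]
wrist_force: [0.8, -1.5, -0.4]
finger_gap: 84.8
```

{"fn": "play_rows", "kwargs": {
  "dp": [
    [0,0,0.008],
    [0,0,0],
    [0,0,0]
  ],
  "turn": [
    [0,0,0],
    [0,0,0],
    [0,0,0]
  ],
  "jaw": [0.085,0.06,0.04]
}}

```text
time_s: 3.12
tcp_pos: [576.3, -231.0, 33.0]
eef_rot: [0.576, 0.817, -0.0, 0.0]
wrist_force: [0.6, 0.0, -0.3]
finger_gap: 63.8
```

```bash
python3 -c "
from h import *
go([576.7,-229.5,28],19.8)
save('wrist','w2')"
```

```text
t 3.12 tcp [ 576.3 -231.    33. ] yaw_y 19.64 tilt [ 0.0003 -0.0002] F [ 0.59  0.   -0.29] gap 63.8
tool shift mm [1.3 0.9 5. ] tool turn z -0.16
```

View pics/w2.png

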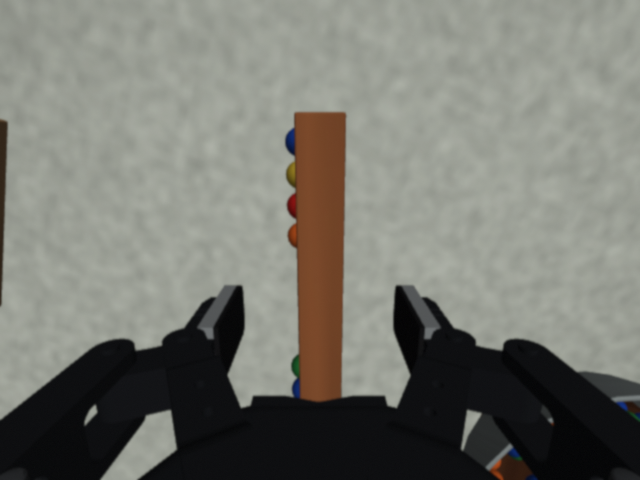

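The jaw gap is centred on the rail: pad edges at columns 242 and 395, rail at 298–343. I'll go down 5 mm and close.

{"fn": "play_rows", "kwargs": {
  "dp": [
    [0.001,0.0007,0.005],
    [0,0,0],
    [0,0,0],
    [0,0,0],
    [0,0,0]
  ],
  "turn": [
    [0,0,-0.2],
    [0,0,0],
    [0,0,0],
    [0,0,0],
    [0,0,0]
  ],
  "jaw": [0.04,0.02,0.005,0.0,0.0]
}}

```text
time_s: 3.58
tcp_pos: [577.1, -229.0, 27.9]
eef_rot: [0.574, 0.819, 0.0, 0.0]
wrist_force: [-0.1, 0.5, 3.8]
finger_gap: 14.9
```

{"fn": "play_rows", "kwargs": {
  "dp": [
    [0,0,0],
    [0,0,0],
    [0,0,0],
    [0,0,0],
    [0,0,0]
  ],
  "turn": [
    [0,0,0],
    [0,0,0],
    [0,0,0],
    [0,0,0],
    [0,0,0]
  ],
  "jaw": [0,0,0,0,0]
}}

```text
time_s: 4.0
tcp_pos: [577.2, -229.0, 27.9]
eef_rot: [0.574, 0.819, 0.0, 0.0]
wrist_force: [-0.6, -0.1, 4.9]
finger_gap: 15.2
```

```bash
python3 -c "
from h import *
go([576.7,-229.5,28],19.8)"
```

```text
t 4.0 tcp [ 577.2 -229.    27.9] yaw_y 19.96 tilt [ 0.0009 -0.0003] F [-0.6  -0.14  4.94] gap 15.2
tool shift mm [-0.3 -0.6 -0.1] tool turn z 0.16
```

{"fn": "play_rows", "kwargs": {
  "dp": [
    [0,0,-0.01],
    [0,0,-0.03],
    [0,0,-0.03],
    [0,0,-0.03],
    [0,0,0]
  ],
  "turn": [
    [0,0,0],
    [0,0,0],
    [0,0,0],
    [0,0,0],
    [0,0,0]
  ],
  "jaw": [0,0,0,0,0]
}}

```text
time_s: 4.42
tcp_pos: [580.1, -230.6, 133.6]
eef_rot: [0.574, 0.819, 0.001, 0.005]
wrist_force: [1.1, 0.3, -0.2]
finger_gap: 15.4
```

{"fn": "play_rows", "kwargs": {
  "dp": [
    [0,0,0],
    [0,0,0],
    [0,0,0]
  ],
  "turn": [
    [0,0,6.6],
    [0,0,6.7],
    [0,0,0]
  ],
  "jaw": [0,0,0]
}}

```text
time_s: 4.67
tcp_pos: [576.5, -228.8, 127.6]
eef_rot: [0.666, 0.746, 0.0, -0.0]
wrist_force: [0.9, 0.8, -0.2]
finger_gap: 15.3
```

```bash
python3 -c "
from h import *
go([426.3,90.9,130],6.7)"
```

```text
t 4.67 tcp [ 576.5 -228.8  127.6] yaw_y 6.42 tilt [-0.0001  0.0001] F [ 0.86  0.83 -0.16] gap 15.3
tool shift mm [ 334.5 -113.5   -2.4] tool turn z -0.28
```

{"fn": "play_rows", "kwargs": {
  "dp": [
    [0.015,-0.005,0],
    [0.03,-0.01,0],
    [0.03,-0.01,0],
    [0.03,-0.01,0],
    [0.03,-0.01,0]
  ],
  "turn": [
    [0,0,-0.3],
    [0,0,0],
    [0,0,0],
    [0,0,0],
    [0,0,0]
  ],
  "jaw": [0,0,0,0,0]
}}

```text
time_s: 5.08
tcp_pos: [514.6, -99.2, 127.1]
eef_rot: [0.662, 0.75, -0.0, -0.0]
wrist_force: [1.3, 0.0, -1.0]
finger_gap: 15.7
```

{"fn": "play_rows", "kwargs": {
  "dp": [
    [0.03,-0.01,0],
    [0.03,-0.01,0],
    [0.03,-0.01,0],
    [0.03,-0.01,0],
    [0.03,-0.01,0]
  ],
  "turn": [
    [0,0,0],
    [0,0,0],
    [0,0,0],
    [0,0,0],
    [0,0,0]
  ],
  "jaw": [0,0,0,0,0]
}}

```text
time_s: 5.5
tcp_pos: [446.9, 43.7, 127.3]
eef_rot: [0.662, 0.75, -0.0, -0.0]
wrist_force: [0.5, -0.2, -0.3]
finger_gap: 15.3
```

{"fn": "play_rows", "kwargs": {
  "dp": [
    [0.03,-0.01,0],
    [0.02,-0.008,0],
    [0,0,0],
    [0,0,0],
    [0,0,0]
  ],
  "turn": [
    [0,0,0],
    [0,0,0],
    [0,0,0],
    [0,0,0],
    [0,0,0]
  ],
  "jaw": [0,0,0,0,0]
}}

```text
time_s: 5.92
tcp_pos: [424.6, 89.7, 127.5]
eef_rot: [0.662, 0.75, 0.0, 0.0]
wrist_force: [0.1, -0.4, -0.5]
finger_gap: 15.4
```

```bash
python3 -c "
from h import *
go([426.3,90.9,130],6.7)
save('wrist','w3'); save('top','t3'); save('scene','s3')
go(None)"
```

```text
t 5.92 tcp [424.6  89.7 127.5] yaw_y 7.1 tilt [ 0.0008 -0.0002] F [ 0.15 -0.44 -0.53] gap 15.4
tool shift mm [ 0.9  1.8 -2.5] tool turn z 0.4
t 6.07 tcp [424.9  89.2 127.4] yaw_y 6.94 tilt [ 0.0006 -0.0001] F [ 0.11  0.38 -1.17] gap 15.5
```

View pics/w3.png

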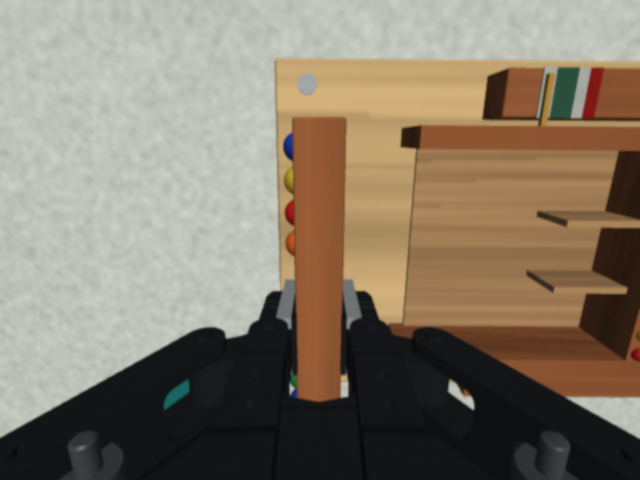

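View pics/s3.png

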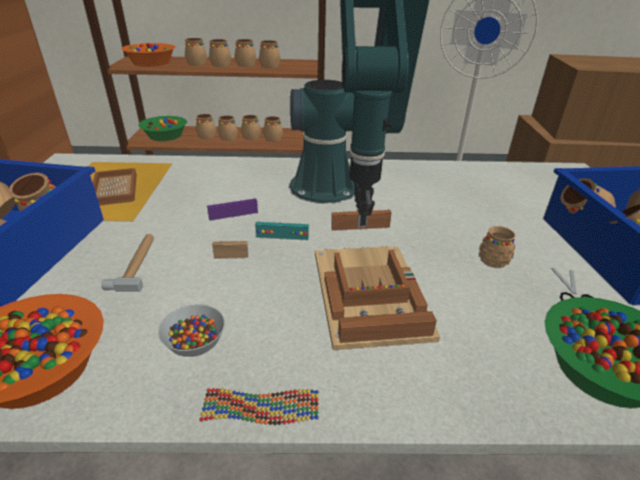

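The rail is held (columns 294–346), beads on the left (out). The tray's left wall front is at (412,137) and the pointer stands at (546,100) over the scale. I'll measure the rail in the hand and the tray more finely.

```bash
python3 - <<'E'
from h import *
P=cloud('w3'); s=status.observe()
Rm=R.from_quat(s['eef_rot']).as_matrix(); tcp=np.array(s['tcp_pos'])
q=P[100:410,280:360].reshape(-1,3)
k=(q[:,2]>138)&(q[:,2]<152); q=q[k]; T=(q-tcp)@Rm
print('rail pts',k.sum(),'z',q[:,2].mean(), 'tool-x range',np.percentile(T[:,0],[0,1,99,100]).round(1),'y', np.percentile(T[:,1],[0,1,50,99,100]).round(1))
pos=T[:,0]>30
for lo in range(-10,76,12):
    kk=(T[:,0]>lo)&(T[:,0]<lo+12)
    if kk.sum()>20: print(lo,'y lo/hi',np.percentile(T[kk,1],[1,99]).round(2),'z',q[kk,2].mean().round(2))
print(cv2.minAreaRect(T[:,:2].astype(np.float32)))
# tray walls
q=P.reshape(-1,3); k=(q[:,2]>58)&(q[:,2]<68); q=q[k]
th=np.radians(6.7); ax=np.array([np.cos(th),np.sin(th)]); ay=np.array([-np.sin(th),np.cos(th)]); o=np.array([476,96.7])
X=(q[:,:2]-o)@ax; Y=(q[:,:2]-o)@ay
for s_ in (1,-1):
    kk=(s_*Y>58)&(s_*Y<80)&(X>-8)&(X<125); x,y=X[kk],Y[kk]
    print(s_,kk.sum(),'z',q[kk,2].mean().round(2),'Y',np.percentile(y,[1,50,99]).round(2),'X',np.percentile(x,[0,.5,2]).round(2),np.percentile(x,[99]))
    e=[(b,np.percentile(y[(x>b)&(x<b+15)],[2,98]).round(2)) for b in range(0,110,15) if ((x>b)&(x<b+15)).sum()>15]; print(e)
E
```

```text
rail pts 15066 z 144.6044609748237 tool-x range [-25.1 -21.7  74.2  74.8] y [-13.4 -10.1   0.2  11.1  14.3]
-10 y lo/hi [-8.96  9.52] z 145.15
2 y lo/hi [-12.49  13.61] z 144.97
14 y lo/hi [-7.65  8.04] z 144.43
26 y lo/hi [-7.74  7.98] z 144.43
38 y lo/hi [-7.64  7.89] z 144.48
50 y lo/hi [-7.75  7.84] z 144.47
62 y lo/hi [-7.78  7.84] z 144.47
74 y lo/hi [-7.58  7.56] z 144.13
((25.109390258789062, -0.9306583404541016), (27.564985275268555, 100.01612091064453), 84.02532196044922)
1 5329 z 62.85 Y [62.65 68.59 74.43] X [0.19 0.5  1.6 ] [113.19541324]
[(0, array([62.6 , 74.47])), (15, array([62.69, 74.14])), (30, array([62.8 , 74.27])), (45, array([62.91, 74.38])), (60, array([63.  , 74.49])), (75, array([62.65, 74.13])), (90, array([62.76, 74.25])), (105, array([62.85, 74.33]))]
-1 1907 z 62.13 Y [-75.21 -66.91 -62.68] X [56.58 59.9  62.96] [124.50697731]
[(60, array([-70.78, -62.72])), (75, array([-74.81, -62.83])), (90, array([-74.86, -62.95])), (105, array([-74.9 , -62.78]))]
```

```bash
cat >> h.py <<'E'
th=np.radians(6.7); AX=np.array([np.cos(th),np.sin(th)]); AY=np.array([-np.sin(th),np.cos(th)]); O=np.array([476.2,96.6])
def jig(X,Y,z):
    xy=O+X*AX+Y*AY; go([*xy,z],6.7); p=status.observe()['tcp_pos']; d=np.array(p[:2])-O; F=status.observe()['wrist_force']
    print('TCP in jig',(d@AX).round(2),(d@AY).round(2),'Fx,Fy jig',(F[:2]@AX).round(2),(F[:2]@AY).round(2))
E
python3 -c "
from h import *
jig(-45,0,47)"
```

```text
t 6.07 tcp [424.9  89.2 127.4] yaw_y 6.94 tilt [ 0.0006 -0.0001] F [ 0.11  0.38 -1.17] gap 15.5
tool shift mm [ 1.3  6.8 80.4] tool turn z 0.24
TCP in jig -51.84 -1.35 Fx,Fy jig 0.16 0.37
```

{"fn": "play_rows", "kwargs": {
  "dp": [
    [0.0013,0.0068,0.01],
    [0,0,0.02],
    [0,0,0.02],
    [0,0,0.015],
    [0,0,0.01]
  ],
  "turn": [
    [0,0,0.2],
    [0,0,0],
    [0,0,0],
    [0,0,0],
    [0,0,0]
  ],
  "jaw": [0,0,0,0,0]
}}

```text
time_s: 6.48
tcp_pos: [430.6, 91.2, 50.9]
eef_rot: [0.665, 0.747, -0.0, -0.0]
wrist_force: [-0.8, -0.2, 0.5]
finger_gap: 15.3
```

{"fn": "play_rows", "kwargs": {
  "dp": [
    [0,0,0.004],
    [0,0,0],
    [0,0,0]
  ],
  "turn": [
    [0,0,0],
    [0,0,0],
    [0,0,0]
  ],
  "jaw": [0,0,0]
}}

```text
time_s: 6.73
tcp_pos: [431.1, 91.7, 48.4]
eef_rot: [0.664, 0.747, 0.0, -0.0]
wrist_force: [0.0, 0.4, -0.1]
finger_gap: 15.4
```

```bash
python3 -c "
from h import *
jig(-12,0,46.8)
save('wrist','w4')"
```

```text
t 6.73 tcp [431.1  91.7  48.4] yaw_y 6.72 tilt [0.     0.0001] F [ 0.05  0.4  -0.14] gap 15.4
tool shift mm [-0.4 33.4  1.6] tool turn z 0.02
TCP in jig -45.39 0.36 Fx,Fy jig 0.09 0.39
```

View pics/w4.png

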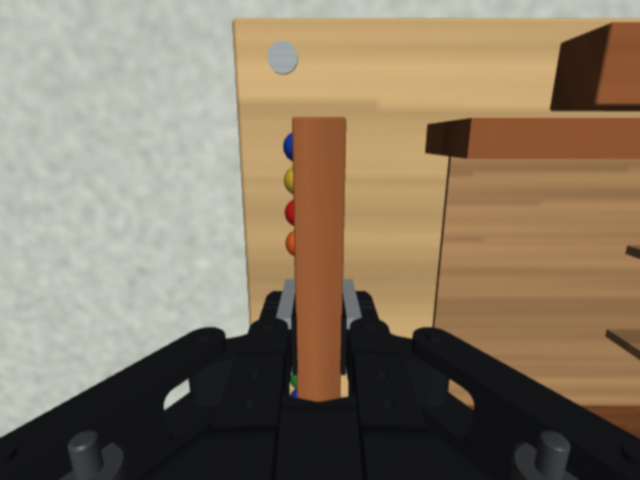

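The rail's end (row 117) lines up with the tray's left outer edge (row 118). Now I'll advance to just before contact.

{"fn": "play_rows", "kwargs": {
  "dp": [
    [-0.0003,0.006,0.001],
    [0,0.008,0],
    [0,0.008,0],
    [0,0.008,0],
    [0,0.004,0]
  ],
  "turn": [
    [0,0,0],
    [0,0,0],
    [0,0,0],
    [0,0,0],
    [0,0,0]
  ],
  "jaw": [0,0,0,0,0]
}}

```text
time_s: 7.2
tcp_pos: [467.1, 96.0, 47.8]
eef_rot: [0.664, 0.748, 0.001, 0.001]
wrist_force: [-0.7, -0.4, -1.6]
finger_gap: 15.2
```

{"fn": "play_rows", "kwargs": {
  "dp": [
    [0,0,0],
    [0,0,0]
  ],
  "turn": [
    [0,0,0],
    [0,0,0]
  ],
  "jaw": [0,0]
}}

```text
time_s: 7.37
tcp_pos: [464.7, 95.9, 47.3]
eef_rot: [0.664, 0.748, 0.0, -0.0]
wrist_force: [-0.2, -0.5, 0.1]
finger_gap: 15.4
```

```bash
python3 -c "
from h import *
jig(3,0,47)
save('wrist','w5')"
```

```text
t 7.37 tcp [464.7  95.9  47.3] yaw_y 6.76 tilt [-0.0001  0.0001] F [-0.17 -0.52  0.07] gap 15.4
tool shift mm [-0.6 14.5  0.3] tool turn z 0.06
TCP in jig -11.51 0.61 Fx,Fy jig -0.23 -0.5
```

View pics/w5.png

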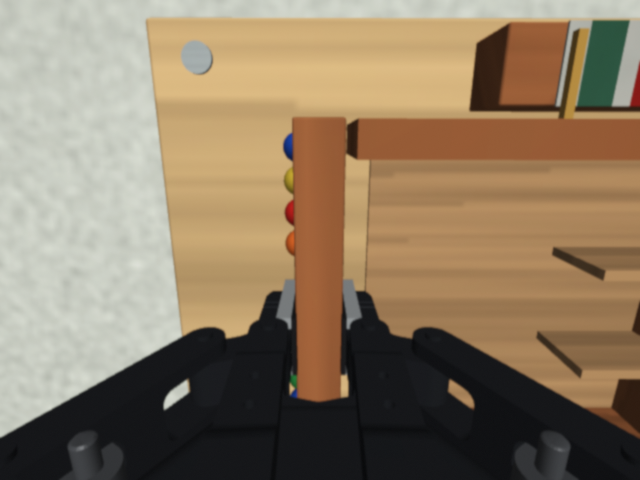

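{"fn": "play_rows", "kwargs": {
  "dp": [
    [-0.0004,0.002,0],
    [0,0.002,0],
    [0,0.002,0],
    [0,0.002,0],
    [0,0.001,0]
  ],
  "turn": [
    [0,0,0],
    [0,0,0],
    [0,0,0],
    [0,0,0],
    [0,0,0]
  ],
  "jaw": [0,0,0,0,0]
}}

```text
time_s: 7.83
tcp_pos: [471.4, 96.3, 47.0]
eef_rot: [0.664, 0.748, -0.001, -0.001]
wrist_force: [-5.5, -1.9, 3.3]
finger_gap: 15.2
```

{"fn": "play_rows", "kwargs": {
  "dp": [
    [0,0,0],
    [0,0,0]
  ],
  "turn": [
    [0,0,0],
    [0,0,0]
  ],
  "jaw": [0,0]
}}

```text
time_s: 8.0
tcp_pos: [471.2, 96.3, 46.9]
eef_rot: [0.664, 0.748, -0.002, -0.002]
wrist_force: [-4.4, -1.0, 1.9]
finger_gap: 15.5
```

```bash
python3 -c "
from h import *
jig(3.8,0,47)
save('wrist','w6')"
```

```text
t 8.0 tcp [471.2  96.3  46.9] yaw_y 6.75 tilt [-0.0043 -0.0003] F [-4.37 -0.96  1.89] gap 15.5
tool shift mm [-0.3  8.8 -0.1] tool turn z 0.05
TCP in jig -5.04 0.25 Fx,Fy jig -4.46 -0.44
```

View pics/w6.png

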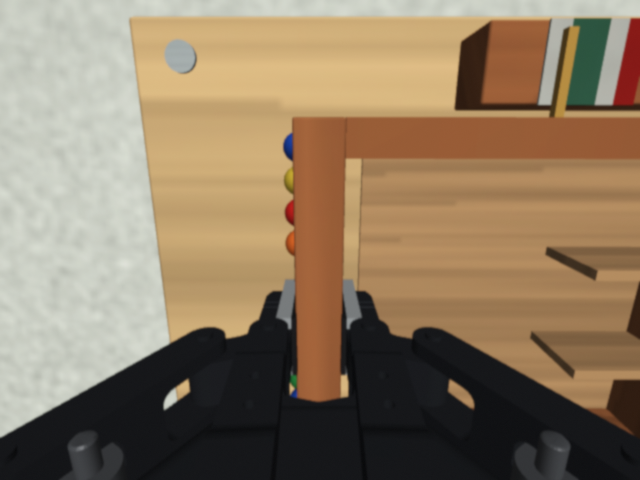

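In contact: rail face against the wall end at (345,137), pointer still in the first white. I'll press further in small steps.

{"fn": "play_rows", "kwargs": {
  "dp": [
    [-0.0002,0.0015,0],
    [0,0.0015,0],
    [0,0.0015,0],
    [0,0.0015,0],
    [0,0.001,0]
  ],
  "turn": [
    [0,0,0],
    [0,0,0],
    [0,0,0],
    [0,0,0],
    [0,0,0]
  ],
  "jaw": [0,0,0,0,0]
}}

```text
time_s: 8.47
tcp_pos: [476.6, 96.9, 46.7]
eef_rot: [0.664, 0.748, -0.002, -0.003]
wrist_force: [-8.8, -1.2, 4.2]
finger_gap: 15.2
```

{"fn": "play_rows", "kwargs": {
  "dp": [
    [0,0,0],
    [0,0,0]
  ],
  "turn": [
    [0,0,0],
    [0,0,0]
  ],
  "jaw": [0,0]
}}

```text
time_s: 8.63
tcp_pos: [476.6, 96.8, 46.7]
eef_rot: [0.664, 0.748, -0.002, -0.003]
wrist_force: [-7.3, -0.7, 3.7]
finger_gap: 15.4
```

```bash
python3 -c "
from h import *
jig(3.8,0,47)"
```

```text
t 8.63 tcp [476.6  96.8  46.7] yaw_y 6.75 tilt [-0.0071 -0.0004] F [-7.27 -0.74  3.66] gap 15.4
tool shift mm [-0.2  3.4 -0.3] tool turn z 0.05
TCP in jig 0.42 0.2 Fx,Fy jig -7.31 0.11
```

{"fn": "play_rows", "kwargs": {
  "dp": [
    [0,0.0015,0],
    [0,0.0015,0],
    [0,0.001,0],
    [0,0,0],
    [0,0,0]
  ],
  "turn": [
    [0,0,0],
    [0,0,0],
    [0,0,0],
    [0,0,0],
    [0,0,0]
  ],
  "jaw": [0,0,0,0,0]
}}

```text
time_s: 9.05
tcp_pos: [479.7, 97.2, 46.6]
eef_rot: [0.664, 0.748, -0.003, -0.003]
wrist_force: [-9.0, -0.6, 5.0]
finger_gap: 15.1
```

```bash
python3 -c "
from h import *
jig(3.8,0,47)
save('wrist','w7'); save('scene','s7')
P=cloud('w7'); s=status.observe()
q=P[100:410,280:360].reshape(-1,3); k=(abs(q[:,2]-64)<6)
d=q[:,:2]-O; X=d@AX; Y=d@AY
for lo in range(15,76,10):
    kk=k&(Y>lo)&(Y<lo+10)
    if kk.sum()>20: print(lo,np.percentile(X[kk],[1,99]).round(2),q[kk,2].mean().round(2))
print(np.percentile(Y[k],[99,99.9]))
"
```

```text
t 9.05 tcp [479.7  97.2  46.6] yaw_y 6.76 tilt [-0.0086 -0.0005] F [-9.03 -0.57  5.04] gap 15.1
tool shift mm [-0.2  0.2 -0.4] tool turn z 0.06
TCP in jig 3.55 0.24 Fx,Fy jig -9.03 0.48
15 [-3.75 11.87] 63.58
25 [-3.87 11.78] 63.59
35 [-3.75 11.8 ] 63.59
45 [-3.87 11.87] 63.62
55 [-3.73 15.66] 63.59
65 [-3.8  15.93] 63.48
[73.87051889 74.47121055]
```

View pics/w7.png

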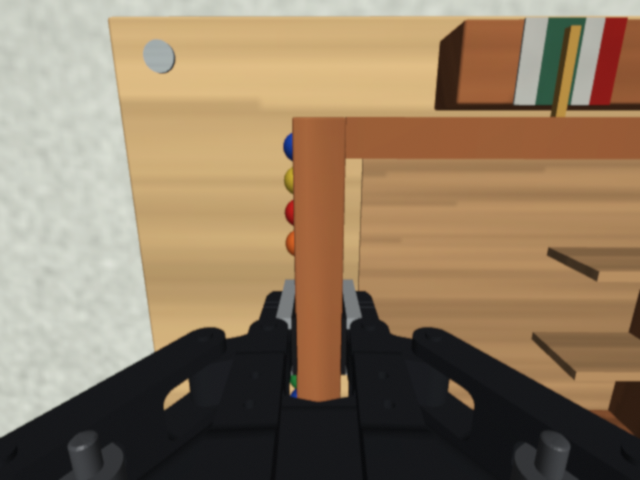

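View pics/s7.png

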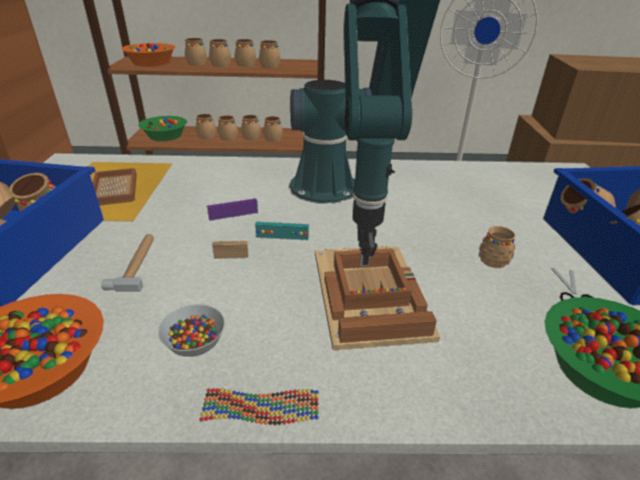

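The rail is flush at row 117 and the pointer (558–573, 30–115) is over the green. The outer edge of its top appears shifted by parallax. The measured rail face gives 11.7 mm of tray travel. Now I'll hold for over 3 s.

{"fn": "play_rows", "kwargs": {
  "dp": [
    [0,0,0],
    [0,0,0],
    [0,0,0],
    [0,0,0],
    [0,0,0]
  ],
  "turn": [
    [0,0,0],
    [0,0,0],
    [0,0,0],
    [0,0,0],
    [0,0,0]
  ],
  "jaw": [0,0,0,0,0]
}}

```text
time_s: 9.57
tcp_pos: [479.6, 97.3, 46.6]
eef_rot: [0.664, 0.748, -0.003, -0.003]
wrist_force: [-9.6, -0.9, 4.3]
finger_gap: 15.4
```

{"fn": "play_rows", "kwargs": {
  "dp": [
    [0,0,0],
    [0,0,0],
    [0,0,0],
    [0,0,0],
    [0,0,0]
  ],
  "turn": [
    [0,0,0],
    [0,0,0],
    [0,0,0],
    [0,0,0],
    [0,0,0]
  ],
  "jaw": [0,0,0,0,0]
}}

```text
time_s: 9.98
tcp_pos: [479.6, 97.2, 46.6]
eef_rot: [0.664, 0.748, -0.003, -0.003]
wrist_force: [-10.3, -2.0, 4.2]
finger_gap: 15.4
```

{"fn": "play_rows", "kwargs": {
  "dp": [
    [0,0,0],
    [0,0,0],
    [0,0,0],
    [0,0,0],
    [0,0,0]
  ],
  "turn": [
    [0,0,0],
    [0,0,0],
    [0,0,0],
    [0,0,0],
    [0,0,0]
  ],
  "jaw": [0,0,0,0,0]
}}

```text
time_s: 10.4
tcp_pos: [479.6, 97.2, 46.6]
eef_rot: [0.664, 0.748, -0.003, -0.003]
wrist_force: [-9.4, -2.1, 5.3]
finger_gap: 15.3
```

{"fn": "play_rows", "kwargs": {
  "dp": [
    [0,0,0],
    [0,0,0],
    [0,0,0],
    [0,0,0],
    [0,0,0]
  ],
  "turn": [
    [0,0,0],
    [0,0,0],
    [0,0,0],
    [0,0,0],
    [0,0,0]
  ],
  "jaw": [0,0,0,0,0]
}}

```text
time_s: 10.82
tcp_pos: [479.6, 97.2, 46.6]
eef_rot: [0.664, 0.748, -0.003, -0.003]
wrist_force: [-9.5, -0.9, 4.5]
finger_gap: 15.5
```

```bash
python3 - <<'E'
from h import *
P=cloud('w7'); p=load('w7')[0].astype(int)
for u,v in [(573,35),(568,70),(562,100),(558,112),(555,60),(595,60),(530,60),(540,80)]:
    q=P[v,u]; d=q[:2]-O; print((u,v),p[v,u],'jig',(d@AX).round(1),(d@AY).round(1),q[2].round(1))
print('scale boundaries on guide top row 60:')
for u in range(515,625,4):
    q=P[60,u]; d=q[:2]-O; print(u,p[60,u],(d@AX).round(1),q[2].round(1))
E
```

```text
(573, 35) [183 142  66] jig 82.1 99.2 50.0
(568, 70) [183 142  66] jig 81.9 89.2 50.8
(562, 100) [184 143  66] jig 81.4 80.4 51.3
(558, 112) [182 140  65] jig 81.2 76.8 50.6
(555, 60) [45 85 65] jig 80.9 93.2 44.9
(595, 60) [175 174 166] jig 94.5 93.4 43.9
(530, 60) [177 178 170] jig 72.8 93.2 44.8
(540, 80) [53 91 71] jig 77.3 87.3 44.4
scale boundaries on guide top row 60:
515 [157  96  57] 5.0 172.1
519 [117 103  91] 69.5 44.3
523 [178 179 171] 70.5 45.0
527 [177 178 169] 71.4 45.7
531 [177 178 169] 73.2 44.7
535 [177 177 169] 74.0 45.6
539 [177 178 169] 76.3 43.9
543 [53 91 71] 76.6 45.6
547 [45 86 65] 77.9 45.6
551 [45 86 65] 80.0 44.3
555 [45 85 65] 80.9 44.9
559 [55 71 47] 83.0 43.5
563 [69 53 24] 80.6 49.6
567 [181 140  65] 80.8 51.3
571 [183 142  66] 81.6 52.0
575 [115 111  66] 87.6 44.6
579 [156 162 151] 89.2 44.1
583 [176 176 168] 90.0 44.8
587 [176 177 168] 91.3 44.9
591 [176 176 168] 92.8 44.5
595 [175 174 166] 94.5 43.9
599 [136  30  27] 95.0 45.0
603 [135  26  23] 96.9 44.3
607 [135  26  23] 98.1 44.4
611 [135  26  23] 99.2 44.7
615 [135  26  23] 100.5 44.7
619 [142  73  44] 103.1 42.9
623 [146  88  52] 102.8 45.0
```

In 3D the pointer is at x = 81.5 mm and the green spans 76.4 to 88.3, so the tray is at about 11.5 mm, near mid green. I'll keep holding.

{"fn": "play_rows", "kwargs": {
  "dp": [
    [0,0,0],
    [0,0,0],
    [0,0,0],
    [0,0,0],
    [0,0,0]
  ],
  "turn": [
    [0,0,0],
    [0,0,0],
    [0,0,0],
    [0,0,0],
    [0,0,0]
  ],
  "jaw": [0,0,0,0,0]
}}

```text
time_s: 11.23
tcp_pos: [479.6, 97.2, 46.6]
eef_rot: [0.664, 0.748, -0.003, -0.003]
wrist_force: [-9.2, -1.8, 4.7]
finger_gap: 15.3
```

{"fn": "play_rows", "kwargs": {
  "dp": [
    [0,0,0],
    [0,0,0],
    [0,0,0],
    [0,0,0],
    [0,0,0]
  ],
  "turn": [
    [0,0,0],
    [0,0,0],
    [0,0,0],
    [0,0,0],
    [0,0,0]
  ],
  "jaw": [0,0,0,0,0]
}}

```text
time_s: 11.65
tcp_pos: [479.6, 97.3, 46.6]
eef_rot: [0.664, 0.748, -0.003, -0.003]
wrist_force: [-8.7, -1.2, 4.7]
finger_gap: 15.1
```

{"fn": "play_rows", "kwargs": {
  "dp": [
    [0,0,0],
    [0,0,0],
    [0,0,0],
    [0,0,0],
    [0,0,0]
  ],
  "turn": [
    [0,0,0],
    [0,0,0],
    [0,0,0],
    [0,0,0],
    [0,0,0]
  ],
  "jaw": [0,0,0,0,0]
}}

```text
time_s: 12.07
tcp_pos: [479.6, 97.3, 46.6]
eef_rot: [0.664, 0.748, -0.003, -0.003]
wrist_force: [-9.8, -1.7, 5.0]
finger_gap: 15.0
```

{"fn": "play_rows", "kwargs": {
  "dp": [
    [0,0,0],
    [0,0,0],
    [0,0,0],
    [0,0,0],
    [0,0,0]
  ],
  "turn": [
    [0,0,0],
    [0,0,0],
    [0,0,0],
    [0,0,0],
    [0,0,0]
  ],
  "jaw": [0,0,0,0,0]
}}

```text
time_s: 12.48
tcp_pos: [479.6, 97.2, 46.6]
eef_rot: [0.664, 0.748, -0.003, -0.003]
wrist_force: [-9.4, -1.7, 5.0]
finger_gap: 15.1
```

{"fn": "play_rows", "kwargs": {
  "dp": [
    [0,0,0],
    [0,0,0],
    [0,0,0],
    [0,0,0],
    [0,0,0]
  ],
  "turn": [
    [0,0,0],
    [0,0,0],
    [0,0,0],
    [0,0,0],
    [0,0,0]
  ],
  "jaw": [0,0,0,0,0]
}}

```text
time_s: 12.9
tcp_pos: [479.6, 97.2, 46.6]
eef_rot: [0.664, 0.748, -0.003, -0.003]
wrist_force: [-10.0, -1.1, 4.5]
finger_gap: 15.1
```

{"fn": "play_rows", "kwargs": {
  "dp": [
    [0,0,0],
    [0,0,0],
    [0,0,0],
    [0,0,0],
    [0,0,0]
  ],
  "turn": [
    [0,0,0],
    [0,0,0],
    [0,0,0],
    [0,0,0],
    [0,0,0]
  ],
  "jaw": [0,0,0,0,0]
}}

```text
time_s: 13.32
tcp_pos: [479.6, 97.2, 46.6]
eef_rot: [0.664, 0.748, -0.003, -0.003]
wrist_force: [-9.0, -0.8, 4.3]
finger_gap: 15.4
```

```bash
python3 - <<'E'
from h import *
jig(3.8,0,47)
save('wrist','w8')
P=cloud('w8')
for u,v in [(568,70),(562,100)]:
    q=P[v,u]; d=q[:2]-O; print('pointer',(d@AX).round(1),(d@AY).round(1),q[2].round(1))
save('top','t8'); T=cloud('t8')
for nm,(u0,u1,v0,v1),o in [('slat',(395,450,265,290),None)]:
    q=T[v0:v1,u0:u1].reshape(-1,3); q=q[(q[:,2]>38)&(q[:,2]<52)]; print(nm,q.mean(0).round(1),'was 422.1 -248.4')
a=load('top0')[0].astype(int);b=load('t8')[0].astype(int)
for nm,(u0,u1,v0,v1) in dict(bowl=(400,465,118,180),basket=(95,150,250,295),hammer=(495,540,210,310)).items():
    print(nm,'mean abs image diff',abs(a-b)[v0:v1,u0:u1].mean().round(2))
E
```

```text
t 13.32 tcp [479.6  97.2  46.6] yaw_y 6.76 tilt [-0.0087 -0.0006] F [-9.04 -0.78  4.32] gap 15.4
tool shift mm [-0.2  0.3 -0.4] tool turn z 0.06
TCP in jig 3.46 0.23 Fx,Fy jig -9.07 0.28
pointer 82.0 89.2 50.6
pointer 81.3 80.4 51.3
slat [ 422.1 -248.9   45.1] was 422.1 -248.4
bowl mean abs image diff 13.05
basket mean abs image diff 12.29
hammer mean abs image diff 15.29
```

View pics/w8.png

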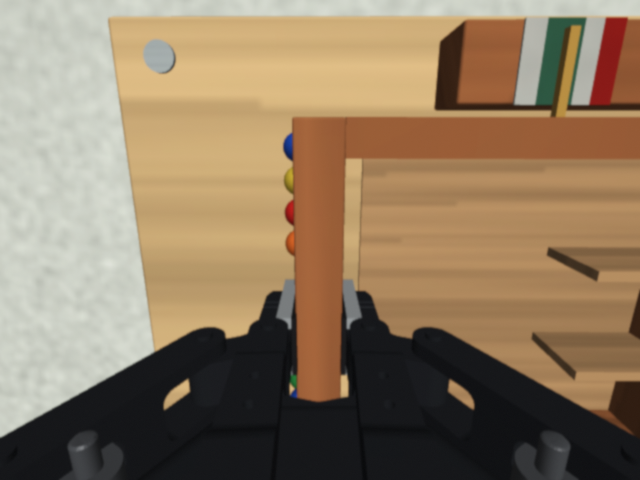

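The last wrist view is unchanged: rail flush, pointer in the green. The scene view shows the bowl (191,331), basket (497,247) and hammer (125,270) at the same pixels as at the start. I'm handing in.

```bash
python3 -c "
from h import *
a=load('top0')[0].astype(int);b=load('t8')[0].astype(int)
print('bare table diff',abs(a-b)[225:260,340:380].mean())
print(workorder.finish_job()); go(None)"
```

```text
bare table diff 16.520714285714284
the job is handed in; nothing more can be done
None
the job is handed in; nothing more can be done
```

I gripped the brown beaded rail across its bare middle and stood it across the tray's open front, beads facing out. I pressed it in small steps, held it in the green for about 4.2 s, and handed the job in at 13.4 s, still gripping and pressing. The handover reported no verdict.

**Tray:** It stands about 11.5 mm back, from the pointer at jig x ≈ 81.6 mm with the green from 76.4 to 88.3. It never came near the red. The measured push was a steady 9–10 N; the spring should give about 9.8 N at that travel.

**Rail:** Its left end is within about 0.5 mm of flush and its top edge about 0.6 mm above flush. It is square to about 0.1° and tilted about 0.5°. The fingers read an opening of 15.1–15.5 mm on the 16 mm rail.

**Upward force:** The wrist also read 4–5 N upward while pressing. I took this as light contact with the bed and did not look into it further.

**Bystanders:** The slat is within 0.5 mm of where it was. My before-and-after picture difference for the bowl, basket and hammer settled nothing, because bare table changed just as much between the two pictures. In the scene picture taken at about 9 s, early in the hold, all three looked to be where they began.

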